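Release and lift a cured mosaic tile out of its casting form

ROBOT

A 6-joint arm with a two-finger parallel gripper is mounted at the origin on the work surface. World frame = base frame: x ahead of the robot, y to its left, z up, the work surface at z = 0. Lengths are in mm, angles in rad, forces in N, time in s.
With the tool pointing down it reaches from about 350 to 1000 mm from the base axis. Payload 7.1 kg.
Tool frame: the origin (TCP) lies midway between the tips of the shut fingers; the grasp point (between the pads) lies 19 mm behind it; z points along the fingers, y is the line along which they close (so a half turn about z gives the same grasp; the last joint's range is limited). The gripper opens to 85 mm and grips with 20 to 120 N. Pads are 22 mm wide; open, the fingers measure 114 mm over their backs; the gripper's body (76 mm by 85 mm) begins 54 mm behind the grasp point. The pads swing forward as they close: fully open they stand 13 mm farther back than shut.
Start: joints at [-1.283, 0.423, 1.63, -0, 1.089, -0.019], TCP at [188.774, -595.793, 231.319] pointing down, gripper open.
Joint ranges: [-3, 3], [-0.9, 2.11], [0.09, 2.58], [-1.31, 4.45], [0.11, 2.69], [-2.54, 2.54]. Speed limits (rad/s): [2.39, 2.39, 3.01, 3.14, 3.14, 3.14].

INTERFACE

Orientations are given as a unit quaternion [x, y, z, w].
In Python, from bench import arm gives the robot as it stands.
- The arm moves only by the tool apply_moves, never from a script. Its argument "steps" is a list of rows, each a list of 5 numbers: the shift along the world's x, y, z each as a share of 0.12 m, from -1 to 1, then the turn about the world's z as a share of 60 degrees, from -1 to 1, then the opening, from 0 (shut) to 1 (fully open). A call has 1 to 8 rows; each row is the pose to reach, as a shift and turn from the pose commanded when the call began; what a row does not reach only later rows make up. A row lasts 1/12 s, in which the tool goes at most 41.7 mm and 7.16 degrees, less where a joint would pass 70% of its speed; a pose out of reach is approached as far as the arm can. A call with a number of a shift or a turn outside -1 to 1 is refused whole. A call with a gripper value outside its range is refused whole. The fingers move at their own pace and stop on an object; "grip_force" is the grip in N (left out, the last holds). Time passes only in rows, so rows that repeat a pose let the fingers close. It gives the time, the measured TCP pose, the force, the opening and the grip force at its end, in the units of the state.
- arm.get_obs(): the state, without advancing time (a new reading comes with each control period).
- arm.get_image(name): name is "scene" or "top" or "wrist"; returns the picture (480x640x3 uint8, blue, green, red); there is no depth.
- arm.get_calibration(name): a dict with "fovy" (degrees; the focal length in pixels is half the picture's height over the tangent of half this angle, whatever the lens; pixels are square), "cx", "cy" (the principal point, pixels), "k1" (the pictures are not rectified: a ray, as slopes to the right and down, at radius r is drawn at 1 + k1 r^2 times it, then the intrinsics apply), "R" (3x3) and "t" (3): a world point X has camera coordinates R X + t. Camera axes: x right, y down, z forward; pixel columns grow to the right and rows downward; lengths in mm; the calibration is good to about 2 mm. A picture is of the moment at which its call begins: read the wrist's pose just before it. get_calibration takes no time and is no camera call; for the wrist camera it gives the pose at the moment of the call.
- arm.job_done(): hands the job in; it is judged then, once.
The state is a dict: "time_s": time; "joint_pos": joint angles; "dq": joint speeds; "joint_efforts": joint torques, N m; "eef_pos": TCP position; "tcp_rot": TCP orientation; "ft_force": force on the tool from outside, world axes, zero at the start; "torque": the same for the moment, N m; "gripper_width": finger opening in mm; "grip_force": force on a finger pad.
Only numpy, scipy, OpenCV 4.12 (cv2) and the standard library are available. Lean on these libraries where they do the work, as an engineer would, in place of code of your own. Each camera call takes 0.05 s, during which the arm holds its last target. There are 200 camera calls.

TASK

Turn the red clamp knob on the wooden casting form clockwise (seen from above) until it clicks over to its open stop, then take the mosaic tile by its wooden handle, lift it straight up out of the form with the tile kept level, and hold it still over the form, its underside about 12 cm above the bench, for three seconds. Finish while still holding it up there in the gripper, with nothing else carrying it; leave the knob open and do not shift the other things on the bench.

Things in the scene. Friction and masses are not known exactly. Their poses are not given: they have to be found in the camera images.
- form: Fixed wooden casting form: plywood box 170 x 130 mm outside, floor 10 mm thick, rim 28 mm above the bench, with a grey clamp block (36 x 62 mm, 34 mm high) at its +x end. Origin: under the centre of the box (without the block), on the bench; x along its long side towards the clamp, z up. Stands left or right, turned up to 0.6 rad, clamp at the end away from the robot.
- tile: Loose concrete mosaic tile 140 x 100 x 24 mm (stones to 34 mm), 0.56 to 0.84 kg, balanced about its handle. Lies in the form with 3 mm play each side, underside 10 mm above the bench. Origin: centre of its underside; x along its long side, z up. Handle: wooden bar 80 mm long (along x), 14 mm wide, 67 to 81 mm above the underside, on two steel posts 60 mm apart.
- tile_grip (a point): Centre of the tile's wooden handle bar, 74 mm above the tile's underside, over its middle. Axes as the tile's.
- clamp (a joint): Angle of the red clamp knob, rad: 0 closed, 1.4 open at its stop; grows clockwise seen from above. A spring detent (about 0.12 N m at the start, falling to none at 0.7) pushes it back to 0 below 0.7 and snaps it on to 1.4 beyond 0.7. At 0 its steel finger lies 2 mm above the tile's edge and blocks lifting; at 1.4 it is clear.
- clamp_grip (a point): Grip point of the clamp knob on its vertical axis, 103 mm from the form's origin along the form's +x, 70 mm above the bench. Knob: red bar 42 mm long, 14 mm wide, 44 to 84 mm above the bench; below it a steel finger (36 to 42 mm above the bench) reaches 47 mm from the axis. Site axes turn with the knob: bar along x, finger to -x; at joint 0 they are the form's axes.
- tray: Fixed blue stone tray 190 x 130 x 40 mm with stones in it, on the other side of the bench from the form. Origin: centre of its underside. To be left alone.
- pebble_a: Loose brown pebble, 42 mm wide, 22 mm high, beside the form; origin at its underside. To be left alone.
- pebble_b: Loose cream pebble, 46 mm wide, 24 mm high, beside the form; origin at its underside. To be left alone.
- pebble_c: Loose slate-blue pebble, 50 mm wide, 22 mm high; origin at its underside. To be left alone.
- tub: Loose white plastic cup, 72 mm wide, 65 mm high; origin at its underside. To be left alone.
- jar: Loose green glass jar, 68 mm wide, 110 mm high; origin at its underside. To be left alone.
- hammer: Loose hammer lying on the robot's right, 260 mm long; origin at its underside. To be left alone.
- trowel: Loose spatula 240 mm long lying on the far part of the bench; origin at its underside. To be left alone.
Mind the look-alikes: they are no part of the job. What is shaped like the tile but turquoise or yellow is not meant.

How it is judged:
By the outcome, as a careful person would: the job done as asked, in the order asked, and still so for the second after the job is handed in, while the arm keeps its last pose, push and grip.
It also fails if it takes over 58 s, if anything falls off the work surface, if the arm or the gripper's body presses on something with over 40 N, if the wrist force passes 120 N, or if a joint passes its speed limit or range.

## Working session

There is one attempt and no reset: what is moved stays moved. The work goes in short steps, Python scripts to look and compute and a tool call to move; the robot and the scene stay as the last step left them, time stands still between calls to the robot, and variables do not carry over. Pictures are saved under pics/ and viewed, at most 10 in all, crops included, and the job is handed in when it is done.

Besides the shell and the picture viewer there is one more tool, called in YAML: its name, and indented under it one key for each argument. apply_moves: Moves the arm, as the interface text tells. Shift numbers are shares of 0.12 m and turn numbers shares of 60 degrees, none past 1 either way. Its arguments: {"type":"object","properties":{"steps":{"type":"array"},"grip_force":{"type":"number"}},"required":["steps"]}

```bash
mkdir -p pics; ls; python3 - <<'E'
from bench import arm
import cv2,json
for n in("scene","top"):
    cv2.imwrite(f"pics/{n}0.png",arm.get_image(n)); c=arm.get_calibration(n); print(n,{k:(v.tolist() if hasattr(v,'tolist') else v) for k,v in c.items()})
o=arm.get_obs();print(o["time_s"],o["eef_pos"],o["tcp_rot"],o["gripper_width"])
E
```

```text
pics
scene {'fovy': 50.137975657778675, 'cx': 321.73875301099395, 'cy': 244.71720644084064, 'k1': 0.010498948643441603, 'R': [[-0.014416475023470965, 0.9998952011992968, -0.0013235809441703504], [0.7352439030173681, 0.009703607587889114, -0.6777331650993386], [-0.6776492959663465, -0.01074367806658375, -0.7353067421545356]], 't': [31.17089071870778, -304.2222873852923, 1786.70215242245]}
top {'fovy': 52.74398563199964, 'cx': 326.358396149582, 'cy': 242.74282027844617, 'k1': -0.014537100077095258, 'R': [[0.0028774349907644196, -0.9999786661744944, -0.005864091042315658], [-0.9839078693283942, -0.001783445697398786, -0.17866763555581025], [0.1786533656037113, 0.00628382982925797, -0.9838920105586503]], 't': [-14.231091355207738, 533.6143388038597, 1170.774612380608]}
0.1 [ 188.62427125 -595.33882869  230.62162031] [ 9.88258628e-01  1.52788736e-01 -9.67843823e-05 -6.90682768e-04] 85.82309320601121
```

View pics/top0.png

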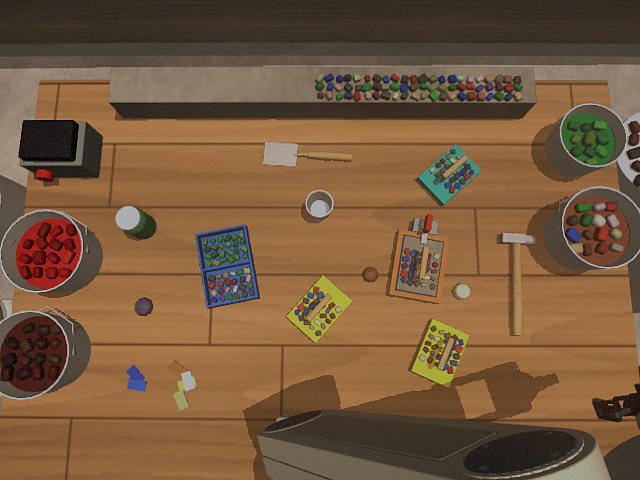

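View pics/scene0.png

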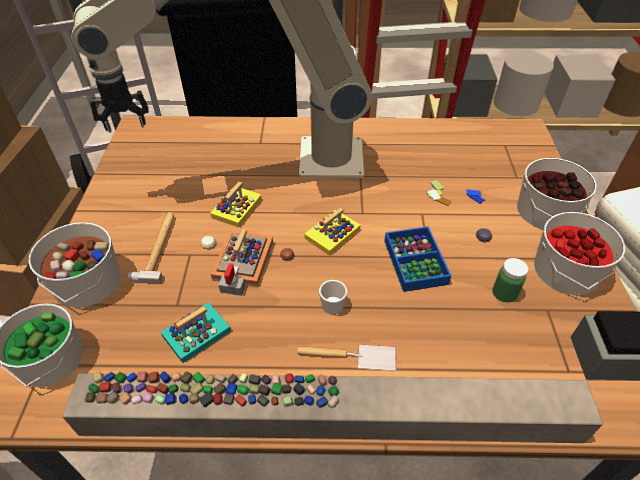

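The top view shows the form at about (418,265), the red knob at (428,221) and the handle at (424,263). The scene view shows the knob at (230,272) and the handle at about (249,246). The turquoise tile and the two yellow ones are look-alikes. Next I'll triangulate.

```bash
cat > h.py <<'E'
from bench import arm
import numpy as np, cv2
def cal(n):
    c=arm.get_calibration(n); return {k:np.array(v) if k in"Rt" else v for k,v in c.items()}
def ray(c,p):
    f=240/np.tan(np.radians(c["fovy"]/2)); K=np.array([[f,0,c["cx"]],[0,f,c["cy"]],[0,0,1.]])
    x=cv2.undistortPoints(np.array([[p]],float),K,np.array([c["k1"],0,0,0,0.]))[0,0]
    d=c["R"].T@np.array([*x,1]); return -c["R"].T@c["t"], d/np.linalg.norm(d)
def plane(c,p,z):
    o,d=ray(c,p); return o+d*(z-o[2])/d[2]
def tri(c1,p1,c2,p2):
    o1,d1=ray(c1,p1);o2,d2=ray(c2,p2)
    s=np.linalg.lstsq(np.c_[d1,-d2],o2-o1,rcond=None)[0]
    a,b=o1+s[0]*d1,o2+s[1]*d2; return (a+b)/2,np.linalg.norm(a-b)
def comps(im,lo,hi,roi,amin=8):
    x0,y0,x1,y1=roi; hsv=cv2.cvtColor(im[y0:y1,x0:x1],cv2.COLOR_BGR2HSV)
    m=cv2.inRange(hsv,np.array(lo),np.array(hi))
    if lo[0]==0: m|=cv2.inRange(hsv,np.array([172,lo[1],lo[2]]),np.array([180,255,255]))
    n,l,s,c=cv2.connectedComponentsWithStats(m)
    r=[]
    for i in range(1,n):
        if s[i,4]>=amin:
            pts=np.argwhere(l==i)[:,::-1].astype(np.float32)
            box=cv2.minAreaRect(pts); r.append((int(s[i,4]),c[i]+[x0,y0],np.array(box[0])+[x0,y0],box[1],box[2]))
    return sorted(r,key=lambda a:-a[0])
E
python3 - <<'E'
from h import *
t=cv2.imread("pics/top0.png");s=cv2.imread("pics/scene0.png");ct,cs=cal("top"),cal("scene")
R=[comps(t,(0,150,90),(6,255,255),(405,205,450,240))[0],comps(s,(0,150,90),(6,255,255),(215,255,250,290))[0]]
print(R); print(tri(ct,R[0][1],cs,R[1][1]), plane(ct,R[0][1],70))
a=cv2.resize(t[200:310,375:485],(400,400),interpolation=cv2.INTER_CUBIC)
b=cv2.resize(s[220:300,205:285],(400,400),interpolation=cv2.INTER_CUBIC)
cv2.imwrite("pics/crop.png",np.hstack([a,b]))
E
```

```text
[(89, array([428.75280899, 221.76404494]), array([428.57999992, 221.94000053]), (5.656854629516602, 16.404878616333008), 8.130102157592773), (101, array([228.07920792, 272.93069307]), array([227.4509449 , 273.42830276]), (6.941534996032715, 20.210309982299805), 10.619654655456543)]
(array([ 582.99913592, -267.68951279,   70.88496093]), np.float64(0.06437715749013631)) [ 583.2028224  -267.90827209   70.        ]
```

View pics/crop.png

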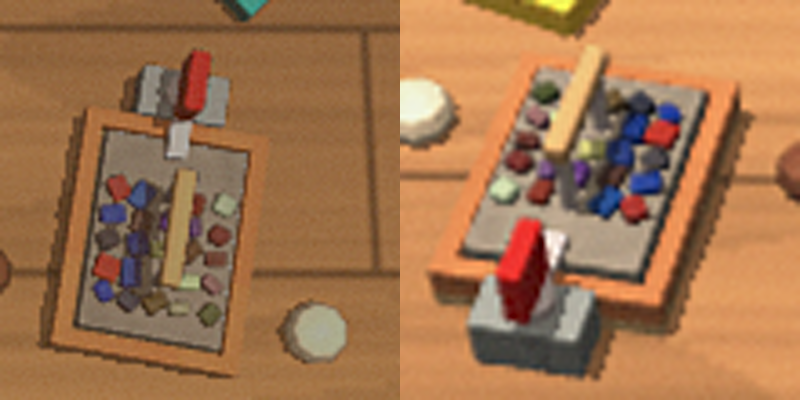

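The crops show the form yawed about −8° with the knob still closed in line with it. The handle ends are at top (426,247) and (423,279). I'll approach with the tool half-turned, so the wrist joint has room for the 80° clockwise turn.

apply_moves:
  steps:
    - [0.95,0.93,0.1,0.86,1]
    - [0.95,0.93,0.1,0.86,1]
    - [0.95,0.93,0.1,0.86,1]
    - [0.95,0.93,0.1,0.86,1]
    - [0.95,0.93,0.1,0.86,1]
    - [0.95,0.93,0.1,0.86,1]
    - [0.95,0.93,0.1,0.86,1]
    - [0.95,0.93,0.1,0.86,1]

```text
time_s: 0.77
eef_pos: [303.0, -483.6, 243.0]
tcp_rot: [0.821, 0.571, 0.0, -0.0]
ft_force: [-0.1, 1.2, -0.5]
gripper_width: 85.3
grip_force: 0.0
```

apply_moves:
  steps:
    - [0.95,0.93,0,0.86,1]
    - [0.95,0.93,0,0.86,1]
    - [0.95,0.93,0,0.86,1]
    - [0.95,0.93,0,0.86,1]
    - [0.95,0.93,0,0.86,1]
    - [0.95,0.93,0,0.86,1]
    - [0.95,0.93,0,0.86,1]
    - [0.95,0.93,0,0.86,1]

```text
time_s: 1.43
eef_pos: [416.9, -372.0, 242.9]
tcp_rot: [0.491, 0.871, 0.0, -0.0]
ft_force: [0.5, 0.1, -0.0]
gripper_width: 85.4
grip_force: 0.0
```

apply_moves:
  steps:
    - [0.95,0.93,0,0.86,1]
    - [0.95,0.93,0,0.86,1]
    - [0.95,0.93,0,0.86,1]
    - [0.95,0.93,0,0.86,1]
    - [0.95,0.93,0,0.86,1]
    - [0.95,0.93,0,0.86,1]
    - [0.95,0.93,0,0.86,1]
    - [0.95,0.93,0,0.86,1]

```text
time_s: 2.1
eef_pos: [530.7, -260.4, 242.8]
tcp_rot: [0.063, 0.998, 0.0, -0.0]
ft_force: [1.2, -0.8, -1.2]
gripper_width: 85.3
grip_force: 0.0
```

```bash
python3 - <<'E'
from h import *
import json
c=cal("wrist"); im=arm.get_image("wrist"); cv2.imwrite("pics/w1.png",im)
json.dump({k:(v.tolist() if hasattr(v,'tolist') else v) for k,v in c.items()},open("w1.json","w"))
o=arm.get_obs();print(o["time_s"],o["eef_pos"],o["tcp_rot"],np.degrees(o["joint_pos"]).round(1), o["ft_force"])
print(tri(cal("top"),(425.9,247.3),cal("scene"),(236.4,250)),tri(cal("top"),(422.6,278.9),cal("scene"),(244.4,230)))
E
```

```text
2.15 [ 530.62080671 -260.56651861  242.80271388] [ 6.42705931e-02  9.97932377e-01  1.79892279e-04 -4.79687041e-04] [ -27.3   20.7   97.2   -0.    62.2 -109.9] [ 0.1216909  -1.20739137  0.23181886]
(array([ 515.76654529, -253.90591379,   86.35703901]), np.float64(2.7517628831043446)) (array([ 438.83999708, -242.64768546,   84.65632222]), np.float64(4.851776239751649))
```

View pics/w1.png

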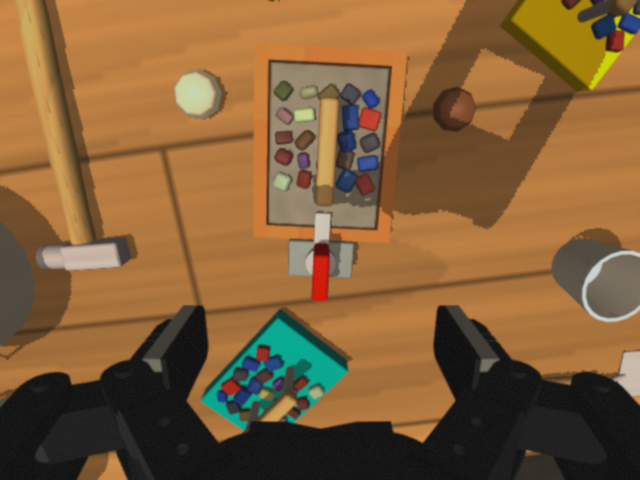

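The wrist view shows the form, with the closed knob at (321,272) and the handle running from (329,97) to (324,204). Now I'll measure the knob and handle more precisely, and the box edges for yaw.

```bash
python3 - <<'E'
from h import *
import json
c=json.load(open("w1.json"));c["R"]=np.array(c["R"]);c["t"]=np.array(c["t"])
w=cv2.imread("pics/w1.png");t=cv2.imread("pics/top0.png");ct=cal("top")
print("cam",(-c["R"].T@c["t"]).round(),c["R"][2].round(3))
r=comps(w,(0,150,60),(6,255,255),(295,240,350,310))[0]; rt=comps(t,(0,150,90),(6,255,255),(405,205,450,240))[0]
print(r); print("knob tri",tri(c,r[1],ct,rt[1]))
h=comps(w,(12,60,110),(28,255,255),(310,85,342,210))[:2]; ht=comps(t,(12,60,110),(28,255,255),(415,240,432,285))[:2]
print(h);print(ht); print("handle tri",tri(c,h[0][2],ct,ht[0][2]))
for e in((329,97),(324,204),(321,250),(320,298)): print(e,plane(c,e,91).round(1),plane(c,e,84).round(1))
for e in((255,45),(407,50),(254,237),(390,242)): print("rim",plane(c,e,28).round(1))
E
```

```text
cam [ 458. -251.  386.] [ 0.282 -0.035 -0.959]
(854, array([320.28805621, 272.55386417]), array([320., 272.]), (56.0, 16.0), 90.0)
knob tri (array([ 583.15814879, -267.80234306,   65.1595922 ]), np.float64(3.062367539527641))
[(2966, array([323.45246123, 146.35906945]), array([325.5, 147. ]), (124.0, 31.0), 90.0), (29, array([339.17241379,  87.31034483]), array([338.5,  88. ]), (6.0, 5.0), 90.0)]
[(424, array([423.64150943, 260.32783019]), array([423.00000095, 261.99999619]), (43.99999237060547, 15.999998092651367), 90.0), (20, array([430.55, 262.7 ]), array([430., 262.]), (12.0, 2.0), 90.0)]
handle tri (array([ 476.88553576, -248.07980806,   87.15801394]), np.float64(6.005998256994957))
(329, 97) [ 439.3 -242.5   91. ] [ 438.8 -242.3   84. ]
(324, 204) [ 516.3 -255.6   91. ] [ 517.7 -255.7   84. ]
(321, 250) [ 553.  -262.5   91. ] [ 555.2 -262.8   84. ]
(320, 298) [ 594.3 -268.6   91. ] [ 597.5 -269.    84. ]
rim [ 385.5 -297.7   28. ]
rim [ 405.3 -170.3   28. ]
rim [ 552.3 -327.    28. ]
rim [ 573.5 -198.1   28. ]
```

Form centre comes out at about (479,−249), yaw −9.6°. The knob axis is at about (580.5,−266) and the handle at about (478,−249). The rim measures about 169 mm and the bar about 78 mm, which match the text. Moving above the knob.

apply_moves:
  steps:
    - [0.415,-0.045,-0.3,-0.037,1]
    - [0.415,-0.045,-0.6,-0.037,1]
    - [0.415,-0.045,-0.85,-0.037,1]
    - [0.415,-0.045,-0.85,-0.037,1]
    - [0.415,-0.045,-0.85,-0.037,1]
    - [0.415,-0.045,-0.85,-0.037,0.6]

```text
time_s: 2.65
eef_pos: [580.9, -266.7, 142.6]
tcp_rot: [0.086, 0.996, -0.0, 0.0]
ft_force: [0.4, 0.0, 0.8]
gripper_width: 75.4
grip_force: 0.0
```

```bash
python3 - <<'E'
from h import *
import json
c=cal("wrist"); im=arm.get_image("wrist"); cv2.imwrite("pics/w2.png",im)
json.dump({k:(v.tolist() if hasattr(v,'tolist') else v) for k,v in c.items()},open("w2.json","w"))
o=arm.get_obs();print(o["time_s"],o["eef_pos"],o["tcp_rot"])
r=comps(im,(0,150,60),(6,255,255),(200,100,440,400))[0];print(r)
E
```

```text
2.7 [ 581.45224365 -267.03816866  143.60788294] [ 8.61019504e-02  9.96285259e-01 -5.31701571e-04  1.36191518e-03]
(1892, array([320.07029598, 254.26057082]), array([320., 254.]), (82.0, 24.0), 90.0)
```

View pics/w2.png

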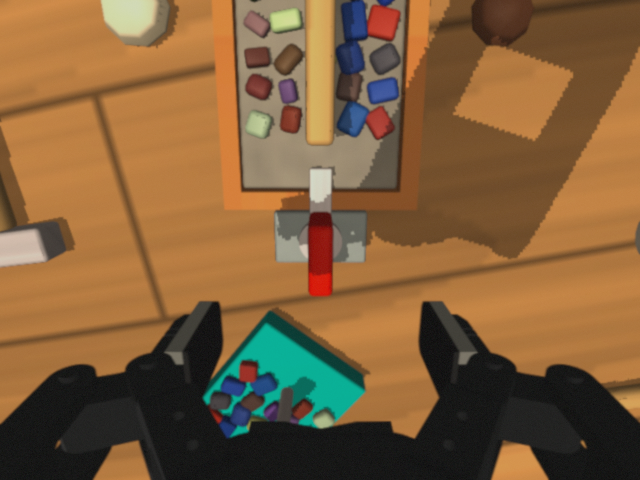

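The wrist view shows the knob upright on column 320, midway between the fingers. The yaw and sideways position are right, so I'll check the along-bar position.

```bash
python3 - <<'E'
from h import *
import json
def ld(n):
    c=json.load(open(n));c["R"]=np.array(c["R"]);c["t"]=np.array(c["t"]);return c
c1,c2=ld("w1.json"),ld("w2.json")
w=cv2.imread("pics/w2.png"); print(w[238:300:3,320,2])
print(plane(c2,(320,295.5),84),plane(c2,(320,297),70))
w1=cv2.imread("pics/w1.png"); print(w1[240:304:3,320,2])
print("far end tri",tri(c1,(320,300),c2,(320,295.5)))
print("handle far end tri",tri(c1,(324.5,205),c2,(320,145)), plane(c2,(320,145),80))
print("rim corners", plane(c2,(224,209),28),plane(c2,(417,209),28))
E
```

```text
[145 146 145 146 146 146 145 146 145 145 147 144 166 215 215 215 215 215
 215 190 129]
[ 599.73714266 -270.20015008   84.        ] [ 607.06631944 -271.48641321   70.        ]
[166  87  74  74  73 133 205 205 207 207 208 208 206 207 205 205 206 207
 207 206 184 144]
far end tri (array([ 587.53736867, -267.8855156 ,  110.05297218]), np.float64(0.8216883573981046))
handle far end tri (array([ 518.08857466, -255.70899505,   86.35869403]), np.float64(0.5902660024254518)) [ 518.3908146  -256.06358124   80.        ]
rim corners [ 551.28938146 -327.75868716   28.        ] [ 573.62056901 -199.08587868   28.        ]
```

apply_moves:
  steps:
    - [-0.005,0,-0.3,0,0.6]
    - [-0.005,0,-0.55,0,0.6]
    - [-0.005,0,-0.76,0,0.6]
    - [-0.005,0,-0.76,0,0.6]
    - [-0.005,0,-0.76,0,0.3]
    - [-0.005,0,-0.76,0,0.3]
    - [-0.005,0,-0.76,0,0]
    - [-0.005,0,-0.76,0,0]
  grip_force: 40

```text
time_s: 3.37
eef_pos: [581.8, -267.1, 53.2]
tcp_rot: [0.086, 0.996, -0.001, 0.002]
ft_force: [-0.2, 1.5, 6.7]
gripper_width: 13.8
grip_force: 40.4
```

apply_moves:
  steps:
    - [0,0,0,0,0]
    - [0,0,0,0,0]
    - [0,0,0,0,0]
    - [0,0,0,0,0]

```text
time_s: 3.7
eef_pos: [581.8, -267.1, 53.2]
tcp_rot: [0.086, 0.996, -0.001, 0.002]
ft_force: [-0.4, 0.7, 5.6]
gripper_width: 13.2
grip_force: 40.4
```

Grip is good at 13.2 mm. Turning clockwise.

apply_moves:
  steps:
    - [0,0,0,-0.1,0]
    - [0,0,0,-0.2,0]
    - [0,0,0,-0.3,0]
    - [0,0,0,-0.4,0]
    - [0,0,0,-0.5,0]
    - [0,0,0,-0.6,0]
    - [0,0,0,-0.7,0]
    - [0,0,0,-0.7,0]

```text
time_s: 4.37
eef_pos: [581.6, -267.4, 53.2]
tcp_rot: [0.44, 0.898, -0.0, 0.002]
ft_force: [-0.8, -0.3, 6.6]
gripper_width: 13.5
grip_force: 40.4
```

apply_moves:
  steps:
    - [0,0,0,-0.1,0]
    - [0,0,0,-0.2,0]
    - [0,0,0,-0.3,0]
    - [0,0,0,-0.4,0]
    - [0,0,0,-0.5,0]
    - [0,0,0,-0.6,0]
    - [0,0,0,-0.64,0]
    - [0,0,0,-0.64,0]

```text
time_s: 5.03
eef_pos: [581.3, -267.5, 53.2]
tcp_rot: [0.709, 0.705, 0.0, 0.002]
ft_force: [-1.5, -0.7, 7.5]
gripper_width: 13.4
grip_force: 40.5
```

apply_moves:
  steps:
    - [0,0,0,0,0.45]
    - [0,0,0,0,0.45]
    - [0,0,0,0,0.45]
    - [0,0,0,0,0.45]
    - [0,0,0.3,0,0.45]
    - [0,0,0.6,0,0.45]
    - [0,0,0.9,0,0.45]
    - [0,0,0.9,0,0.45]

```text
time_s: 5.7
eef_pos: [584.0, -268.2, 165.5]
tcp_rot: [0.709, 0.706, 0.002, 0.005]
ft_force: [2.3, -1.0, 0.3]
gripper_width: 38.2
grip_force: 0.0
```

apply_moves:
  steps:
    - [-0.43,0.07,0.15,0.12,0.8]
    - [-0.86,0.14,0.15,0.24,0.8]
    - [-0.86,0.14,0.15,0.36,0.8]
    - [-0.86,0.14,0.15,0.48,0.8]
    - [-0.86,0.14,0.15,0.6,0.8]
    - [-0.86,0.14,0.15,0.67,0.8]
    - [-0.86,0.14,0.15,0.67,0.8]
    - [-0.86,0.14,0.15,0.67,0.8]

```text
time_s: 6.37
eef_pos: [476.8, -249.6, 176.1]
tcp_rot: [0.424, 0.906, 0.0, 0.0]
ft_force: [0.2, -0.4, 0.0]
gripper_width: 68.5
grip_force: 0.0
```

apply_moves:
  steps:
    - [0,0,0,0.12,0.8]
    - [0,0,0,0.24,0.8]
    - [0,0,0,0.36,0.8]
    - [0,0,0,0.48,0.8]
    - [0,0,0,0.6,0.8]
    - [0,0,0,0.67,0.8]
    - [0,0,0,0.67,0.8]

```text
time_s: 6.95
eef_pos: [476.9, -249.5, 175.9]
tcp_rot: [0.086, 0.996, 0.0, -0.0]
ft_force: [0.1, -0.3, 0.0]
gripper_width: 68.7
grip_force: 0.0
```

```bash
python3 - <<'E'
from h import *
im=arm.get_image("wrist"); s=arm.get_image("scene")
a=cv2.resize(s[215:295,200:280],(320,320),interpolation=cv2.INTER_CUBIC)
t=arm.get_image("top"); b=cv2.resize(t[190:300,370:480],(320,320),interpolation=cv2.INTER_CUBIC)
cv2.imwrite("pics/w3.png",np.hstack([cv2.resize(im,(427,320)),a])); cv2.imwrite("pics/w3w.png",im);cv2.imwrite("pics/w3t.png",b)
o=arm.get_obs();print(o["time_s"],o["eef_pos"],o["tcp_rot"])
E
```

```text
7.1 [ 476.77543875 -249.55595075  175.99068261] [ 8.76210123e-02  9.96153877e-01  3.92336569e-05 -9.78661928e-05]
```

View pics/w3.png

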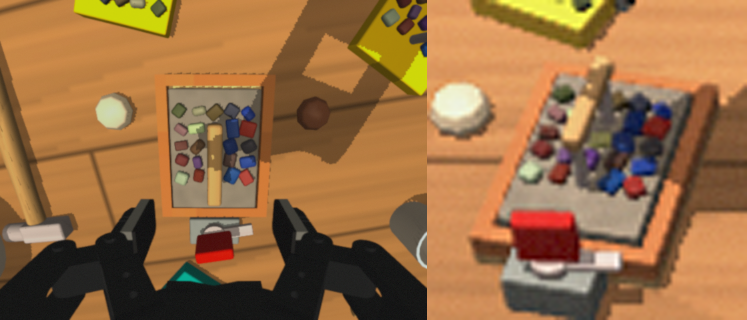

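The knob is open: its bar now lies at 80° and the finger is clear of the tile. The handle is centred at about column 322. Descending to grip it.

apply_moves:
  steps:
    - [0.01,0.005,-0.3,0,0.6]
    - [0.01,0.005,-0.6,0,0.6]
    - [0.01,0.005,-0.8,0,0.6]
    - [0.01,0.005,-0.915,0,0.6]
    - [0.01,0.005,-0.915,0,0.6]
    - [0.01,0.005,-0.915,0,0.3]
    - [0.01,0.005,-0.915,0,0.3]
    - [0.01,0.005,-0.915,0,0.2]
  grip_force: 40

```text
time_s: 7.77
eef_pos: [478.9, -249.5, 67.6]
tcp_rot: [0.086, 0.996, -0.0, 0.001]
ft_force: [-0.6, -0.2, -0.1]
gripper_width: 17.5
grip_force: 0.0
```

apply_moves:
  steps:
    - [0,0,0,0,0]
    - [0,0,0,0,0]
    - [0,0,0,0,0]
    - [0,0,0,0,0]
    - [0,0,0,0,0]
    - [0,0,0,0,0]
  grip_force: 90

```text
time_s: 8.27
eef_pos: [479.0, -249.4, 67.9]
tcp_rot: [0.086, 0.996, -0.0, 0.001]
ft_force: [-1.1, 2.0, 5.6]
gripper_width: 12.3
grip_force: 88.5
```

Gripped. Lifting straight up, gently.

apply_moves:
  steps:
    - [0,0,0.04,0,0]
    - [0,0,0.1,0,0]
    - [0,0,0.17,0,0]
    - [0,0,0.24,0,0]
    - [0,0,0.31,0,0]
    - [0,0,0.38,0,0]
    - [0,0,0.44,0,0]
    - [0,0,0.46,0,0]

```text
time_s: 8.93
eef_pos: [478.6, -249.3, 123.1]
tcp_rot: [0.086, 0.996, -0.0, 0.001]
ft_force: [0.3, 1.0, -8.3]
gripper_width: 12.0
grip_force: 88.4
```

apply_moves:
  steps:
    - [0,0,0.05,0,0]
    - [0,0,0.12,0,0]
    - [0,0,0.19,0,0]
    - [0,0,0.26,0,0]
    - [0,0,0.33,0,0]
    - [0,0,0.4,0,0]
    - [0,0,0.45,0,0]
    - [0,0,0.46,0,0]

```text
time_s: 9.6
eef_pos: [478.7, -249.4, 178.2]
tcp_rot: [0.086, 0.996, -0.0, 0.001]
ft_force: [0.2, 0.4, -7.4]
gripper_width: 11.7
grip_force: 88.4
```

```bash
python3 - <<'E'
from h import *
im=arm.get_image("wrist"); s=arm.get_image("scene")
a=cv2.resize(s[160:300,180:320],(320,320),interpolation=cv2.INTER_CUBIC)
cv2.imwrite("pics/w4.png",np.hstack([cv2.resize(im,(427,320)),a]))
o=arm.get_obs();print(o["time_s"],o["eef_pos"],o["tcp_rot"],o["torque"],o["ft_force"],o["gripper_width"])
E
```

```text
9.7 [ 478.13439621 -249.06977129  177.15086895] [ 8.57457239e-02  9.96316973e-01 -1.66803022e-04  3.63165430e-04] [ 0.03158349  0.0023003  -0.00958089] [-0.65696084 -0.49326094 -7.62443262] 12.050178840534729
```

View pics/w4.png

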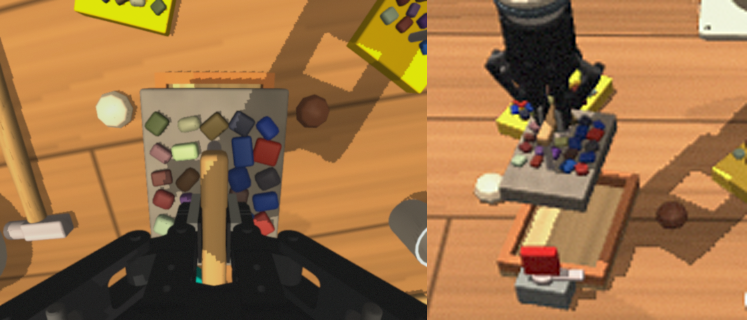

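The tile hangs level above the empty form, the knob is still open, and the load is 7.6 N. The lift was 110 mm, which puts the underside at about 120 mm. Holding here.

apply_moves:
  steps:
    - [0,0,0,0,0]
    - [0,0,0,0,0]
    - [0,0,0,0,0]
    - [0,0,0,0,0]
    - [0,0,0,0,0]
    - [0,0,0,0,0]
    - [0,0,0,0,0]
    - [0,0,0,0,0]

```text
time_s: 10.37
eef_pos: [478.0, -249.0, 176.7]
tcp_rot: [0.086, 0.996, 0.0, -0.0]
ft_force: [0.2, -1.3, -8.4]
gripper_width: 12.0
grip_force: 88.4
```

apply_moves:
  steps:
    - [0,0,0,0,0]
    - [0,0,0,0,0]
    - [0,0,0,0,0]
    - [0,0,0,0,0]
    - [0,0,0,0,0]
    - [0,0,0,0,0]
    - [0,0,0,0,0]
    - [0,0,0,0,0]

```text
time_s: 11.03
eef_pos: [478.0, -249.0, 176.7]
tcp_rot: [0.086, 0.996, -0.0, 0.0]
ft_force: [-0.4, 0.2, -7.4]
gripper_width: 12.2
grip_force: 88.4
```

apply_moves:
  steps:
    - [0,0,0,0,0]
    - [0,0,0,0,0]
    - [0,0,0,0,0]
    - [0,0,0,0,0]
    - [0,0,0,0,0]
    - [0,0,0,0,0]
    - [0,0,0,0,0]
    - [0,0,0,0,0]

```text
time_s: 11.7
eef_pos: [478.0, -249.0, 176.7]
tcp_rot: [0.086, 0.996, -0.0, 0.0]
ft_force: [0.8, 0.2, -8.1]
gripper_width: 11.9
grip_force: 88.4
```

apply_moves:
  steps:
    - [0,0,0,0,0]
    - [0,0,0,0,0]
    - [0,0,0,0,0]
    - [0,0,0,0,0]
    - [0,0,0,0,0]
    - [0,0,0,0,0]
    - [0,0,0,0,0]
    - [0,0,0,0,0]

```text
time_s: 12.37
eef_pos: [478.0, -249.0, 176.7]
tcp_rot: [0.086, 0.996, -0.0, -0.0]
ft_force: [-0.3, -0.9, -8.2]
gripper_width: 12.2
grip_force: 88.4
```

apply_moves:
  steps:
    - [0,0,0,0,0]
    - [0,0,0,0,0]
    - [0,0,0,0,0]
    - [0,0,0,0,0]
    - [0,0,0,0,0]
    - [0,0,0,0,0]
    - [0,0,0,0,0]
    - [0,0,0,0,0]

```text
time_s: 13.03
eef_pos: [478.0, -249.0, 176.7]
tcp_rot: [0.086, 0.996, -0.0, 0.0]
ft_force: [-0.1, 1.1, -8.2]
gripper_width: 12.1
grip_force: 88.4
```

apply_moves:
  steps:
    - [0,0,0,0,0]
    - [0,0,0,0,0]
    - [0,0,0,0,0]
    - [0,0,0,0,0]
    - [0,0,0,0,0]
    - [0,0,0,0,0]
    - [0,0,0,0,0]
    - [0,0,0,0,0]

```text
time_s: 13.7
eef_pos: [478.0, -249.0, 176.7]
tcp_rot: [0.086, 0.996, -0.0, 0.0]
ft_force: [0.4, 0.4, -8.6]
gripper_width: 12.3
grip_force: 88.4
```

```bash
python3 - <<'E'
from bench import arm
o=arm.get_obs();print(o["time_s"],o["eef_pos"],o["ft_force"],o["gripper_width"],o["grip_force"])
if o["ft_force"][2]<-4: print(arm.job_done())
E
```

```text
13.7 [ 477.97487879 -249.00817288  176.73859882] [ 0.37290509  0.43812946 -8.5609125 ] 12.302813452248829 88.41525435447693
the job is handed in; nothing more can be done
None
```

I turned the knob to its open stop, lifted the tile level out of the form, held it still for 4 s with its underside about 12 cm above the bench, and handed the job in at 13.7 s with the gripper still holding it.

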